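# Line up the decoys on the display rail

### The arm

A 6-joint arm with a two-finger parallel gripper is mounted at the origin on the work surface. World frame = base frame: x ahead of the robot, y to its left, z up, the work surface at z = 0. Lengths are in mm, angles in degrees, forces in N, time in s.
With the tool pointing down it reaches from about 300 to 850 mm from the base axis. Payload 4.2 kg.
Tool frame: the origin (TCP) lies midway between the tips of the shut fingers; the grasp point (between the pads) lies 19 mm behind it (env.grip_point_offset is the distance from the TCP to the grasp point, in mm); z points along the fingers, x is the direction in which the jaws open and shut, and the axes are right-handed (so a half turn about z gives the same grasp; the last joint's range is limited). The gripper opens to 91 mm and grips with 3 to 60 N. Pads are 32 mm wide; open, the fingers measure 118 mm over their backs; the gripper's body (76 mm by 178 mm) begins 60 mm behind the grasp point.
Start: joints at [-64.916, 18.312, 89.639, -0, 72.044, -1.146], TCP at [254.142, -515.807, 192.176] pointing down, gripper open.
Joint ranges: [-177.97, 177.97], [-48.28, 115.42], [12.27, 149.76], [-77.06, 257.06], [2.81, 150.46], [-146.56, 146.56]. Speed limits (degrees/s): [147.25, 147.25, 180, 180, 180, 180].

### API

Orientations are given as [roll, pitch, yaw] about the fixed x, y, z axes, in that order (R = Rz(yaw) Ry(pitch) Rx(roll)).
In Python, from workcell import env gives the robot as it stands.
- The arm moves only by the shell command python3 -m pendant 'ROWS' [FORCE]. ROWS is JSON, a list of rows, each an object with "xyz": the shift along the tool's x, y, z in m, a list of three; "roll": the turn about the tool's z in degrees; "jaw": the closure, from 0 (fully open) to 1 (shut). A call has exactly 8 rows; each row is the pose to reach, as a shift and turn from the pose commanded when the call began, along the tool's axes at that moment; what a row does not reach only later rows make up. A row lasts 1/8 s, in which the tool goes at most 62.5 mm and 10.7 degrees, less where a joint would pass 70% of its speed; a pose out of reach is approached as far as the arm can. A call with a gripper value outside its range is refused whole. The fingers move at their own pace and stop on an object; FORCE is the grip in N (left out, the last holds). Time passes only in rows, so rows that repeat a pose let the fingers close, or fill a call up. It gives the time, the measured TCP pose, the force and the opening at its end, in the units of the state.
- env.state(): the state, without advancing time (a new reading comes with each control period).
- env.grab_frame(name): name is "scene" or "top" or "wrist"; returns (picture, depth): 480x640x3 uint8, blue, green, red; 480x640 float32, mm along the optical axis (not along the pixel's ray), 0 where there is no reading.
- env.camera_params(name): a dict with "camera_matrix" (3x3 intrinsics, pixels), "cam_to_world" (4x4, takes a point from camera to world coordinates); the wrist camera has in their place "hand_eye" (4x4, takes a point from camera to tool coordinates, whose origin is the TCP and whose axes are the tool frame's). Camera axes: x right, y up, looking along -z (the intrinsics and any distortion apply to the point x, -y, -z); pixel columns grow to the right and rows downward; lengths in mm; the calibration is good to about 2 mm. The wrist camera is an equidistant fisheye: a pixel r from the principal point sees the ray r / f radians off the axis. A picture is of the moment at which its call begins: read the wrist's pose just before it. camera_params takes no time and is no camera call.
- env.job_done(): hands the job in, once; it reports no verdict.
The state is a dict: "time_s": time; "qpos": joint angles; "qvel": joint speeds; "effort": joint torques, N m; "ee_pos": TCP position; "ee_rot": TCP orientation; "force": force on the tool from outside, world axes, zero at the start; "torque": the same for the moment, N m; "gripper_width": finger opening in mm.
Only numpy, scipy, OpenCV 4.12 (cv2) and the standard library are available. Lean on these libraries where they do the work, as an engineer would, in place of code of your own. Each camera call takes 0.05 s, during which the arm holds its last target. There are 200 camera calls.

### The job

Line the four carved ducks up on the display rail in order of size, one upright in the middle of each felt pad: the largest on the pad next to the globe, then smaller and smaller towards the other end. All bills must point squarely across the rail towards its brass edge; do not knock a duck over and leave the globe where it stands.

Things in the scene. Friction and masses are not known exactly. Their poses are not given: they have to be found in the camera images.
- duck_a: The largest of four loose light-wood duck decoys: 116 mm tail to bill, 50 wide, 66 to the top of the head. Origin: centre of its flat underside; x to the bill, z up. Body block with flat upright flanks 72 long, centred on the origin, back 40 high: grip from above across the flanks (its y). Head 30 ahead of the origin. Starts upright on the desk, bill within 35 degrees of world +x.
- duck_b: The second largest of four loose light-wood duck decoys: 102 mm tail to bill, 44 wide, 59 to the top of the head. Origin: centre of its flat underside; x to the bill, z up. Body block with flat upright flanks 63 long, centred on the origin, back 35 high: grip from above across the flanks (its y). Head 27 ahead of the origin. Starts upright on the desk, bill within 35 degrees of world +x.
- duck_c: The second smallest of four loose light-wood duck decoys: 88 mm tail to bill, 38 wide, 52 to the top of the head. Origin: centre of its flat underside; x to the bill, z up. Body block with flat upright flanks 55 long, centred on the origin, back 30 high: grip from above across the flanks (its y). Head 23 ahead of the origin. Starts upright on the desk, bill within 35 degrees of world +x.
- duck_d: The smallest of four loose light-wood duck decoys: 74 mm tail to bill, 32 wide, 45 to the top of the head. Origin: centre of its flat underside; x to the bill, z up. Body block with flat upright flanks 46 long, centred on the origin, back 26 high: grip from above across the flanks (its y). Head 19 ahead of the origin. Starts upright on the desk, bill within 35 degrees of world +x.
- rail: Fixed display rail of brown wood lying on the desk, 130 x 430 x 18 mm (x, y, z). Origin: centre of its underside; y along its length, x across it to its far long edge, which has a 10 mm brass strip let into the top and faces away from the robot. Turned up to 12 degrees. Four pads lie on it in a row.
- pad0: One of four identical grey felt pads fixed in a row on the rail, 96 mm across the rail (x) by 62 along it (y), 3 thick, 105 from pad to pad. Origin: centre of its underside, 18 mm above the desk; top 21 mm above the desk. Axes as the rail's. Names are dealt at random: its position tells its place in the row.
- pad1: One of four identical grey felt pads fixed in a row on the rail, 96 mm across the rail (x) by 62 along it (y), 3 thick, 105 from pad to pad. Origin: centre of its underside, 18 mm above the desk; top 21 mm above the desk. Axes as the rail's. Names are dealt at random: its position tells its place in the row.
- pad2: One of four identical grey felt pads fixed in a row on the rail, 96 mm across the rail (x) by 62 along it (y), 3 thick, 105 from pad to pad. Origin: centre of its underside, 18 mm above the desk; top 21 mm above the desk. Axes as the rail's. Names are dealt at random: its position tells its place in the row.
- pad3: One of four identical grey felt pads fixed in a row on the rail, 96 mm across the rail (x) by 62 along it (y), 3 thick, 105 from pad to pad. Origin: centre of its underside, 18 mm above the desk; top 21 mm above the desk. Axes as the rail's. Names are dealt at random: its position tells its place in the row.
- globe: Small blue desk globe with brass bow and round wooden foot, 120 mm high, ball 72 across, 0.7 kg, loose. Stands on the desk just beyond one end of the rail; which end varies (a dark pen pot stands beyond the other). Origin: centre of its underside.
There are look-alikes about, which are no part of the job. What is shaped like the duck_d but black or grey is not meant.

How it is judged:
By the outcome, as a careful person would: the job done as asked, in the order asked, and still so for the second after the job is handed in, with the robot touching nothing.
It also fails if it takes over 112 s, if anything falls off the work surface, if the arm or the gripper's body presses on something with over 40 N, if the wrist force passes 120 N, or if a joint passes its speed limit or range.

## Working session

There is one attempt and no reset: what is moved stays moved. The work goes in short steps, Python scripts to look and compute and a shell command to move; the robot and the scene stay as the last step left them, time stands still between calls to the robot, and variables do not carry over. Pictures are saved under pics/ and viewed, about 12 in all and at most 16, crops included, and the job is handed in when it is done.

```bash
ls; mkdir -p pics; python3 - <<'E'
from workcell import env
import cv2,numpy as np
np.set_printoptions(precision=3,suppress=True)
print(env.state())
for n in("top","scene"):
    im,d=env.grab_frame(n); cv2.imwrite(f"pics/{n}0.png",im); np.save(f"pics/{n}0.npy",d)
    p=env.camera_params(n); print(n,p)
print(env.camera_params("wrist"))
E
```

```text
pics
{'time_s': 0.0, 'qpos': array([-64.916,  18.352,  89.707,  -0.002,  72.043,  -1.147]), 'qvel': array([-0.082,  0.082, -0.029, -0.051, -0.002, -0.058]), 'effort': array([  0.002, -41.245, -23.198,   0.073,   0.046,  -0.   ]), 'ee_pos': array([ 253.902, -515.305,  191.319]), 'ee_rot': array([-180.   ,    0.101,  -63.768]), 'force': array([ 0.301,  0.059, -0.316]), 'torque': array([ 0.018, -0.032, -0.014]), 'gripper_width': 91.09721480364553}
top {'camera_matrix': array([[565.979,   0.   , 315.753],
       [  0.   , 565.979, 242.203],
       [  0.   ,   0.   ,   1.   ]]), 'cam_to_world': array([[  -0.013,    0.99 ,   -0.143,  337.021],
       [  -1.   ,   -0.014,   -0.004,  -46.299],
       [  -0.006,    0.143,    0.99 , 1221.918],
       [   0.   ,    0.   ,    0.   ,    1.   ]])}
scene {'camera_matrix': array([[469.813,   0.   , 315.539],
       [  0.   , 469.813, 240.265],
       [  0.   ,   0.   ,   1.   ]]), 'cam_to_world': array([[   0.641,   -0.611,    0.464,  975.674],
       [   0.767,    0.52 ,   -0.376, -426.143],
       [  -0.012,    0.597,    0.802,  853.589],
       [   0.   ,    0.   ,    0.   ,    1.   ]])}
{'camera_matrix': array([[371.648,   0.   , 314.535],
       [  0.   , 371.648, 237.954],
       [  0.   ,   0.   ,   1.   ]]), 'hand_eye': array([[   1.   ,    0.   ,   -0.   ,   -0.875],
       [   0.   ,   -0.968,   -0.251,  -70.711],
       [  -0.   ,    0.251,   -0.968, -192.452],
       [   0.   ,    0.   ,    0.   ,    1.   ]])}
```

View pics/top0.png

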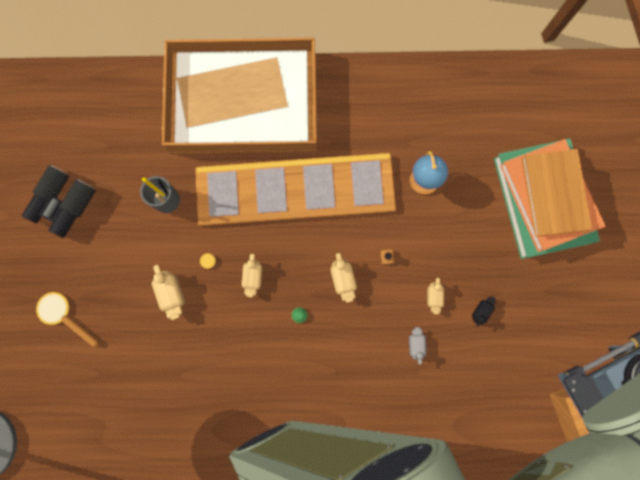

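View pics/scene0.png

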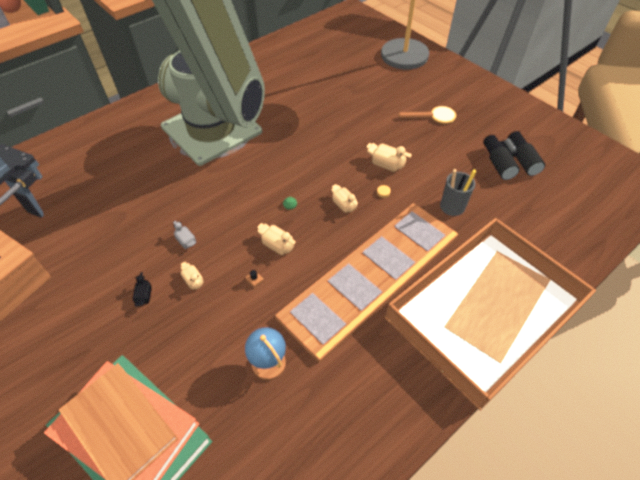

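The top view shows the cream ducks at (168,292), (343,278), (252,276) and (436,297). By size these look like a, b, c and d. The grey (418,345) and black (484,311) ones are the look-alikes. The globe is at (430,172), at the -y end, and the pen pot is at (158,193). The brass edge is on the +x side.

```bash
cat > h.py <<'E'
from workcell import env
import cv2,numpy as np
np.set_printoptions(precision=1,suppress=True)
def cloud(n,d):
    p=env.camera_params(n);K=p["camera_matrix"];T=p["cam_to_world"]
    v,u=np.mgrid[:480,:640]
    P=np.stack([(u-K[0,2])/K[0,0]*d,-(v-K[1,2])/K[1,1]*d,-d],-1)
    return P@T[:3,:3].T+T[:3,3]
def onplane(n,uv,z):
    p=env.camera_params(n);K=p["camera_matrix"];T=p["cam_to_world"]
    uv=np.atleast_2d(uv).astype(float)
    r=np.c_[(uv[:,0]-K[0,2])/K[0,0],-(uv[:,1]-K[1,2])/K[1,1],-np.ones(len(uv))]@T[:3,:3].T
    return T[:3,3]+r*((z-T[2,3])/r[:,2])[:,None]
E
python3 - <<'E'
from h import *
im=cv2.imread("pics/top0.png");d=np.load("pics/top0.npy");P=cloud("top",d)
hsv=cv2.cvtColor(im,cv2.COLOR_BGR2HSV)
print("desk z",np.median(P[330:400,100:200,2]), "duck hsv",hsv[278,343],hsv[297,436],"pad",hsv[185,270],hsv[190,222])
H,S,V=cv2.split(hsv)
for (u,v) in [(168,292),(343,278),(252,276),(436,297)]:
    m=np.zeros((480,640),bool); m[v-38:v+38,u-30:u+30]=True
    for c in("top",):
        Q=P[m&(P[...,2]>10)&(V>140)&(d>0)]
        b=Q
        r=cv2.minAreaRect(Q[:,:2].astype(np.float32))
        mu=Q[:,:2].mean(0);w,E=np.linalg.eigh(np.cov((Q[:,:2]-mu).T));a=E[:,1]*np.sign(E[0,1])
        s=(Q[:,:2]-mu)@a;t=(Q[:,:2]-mu)@np.array([-a[1],a[0]])
        print((u,v),len(Q),"mu",mu,"yaw",np.degrees(np.arctan2(a[1],a[0])),"s",s.min(),s.max(),"t",t.min(),t.max(),"zmax",Q[:,2].max(),"rect",r)
        for lo in np.arange(s.min(),s.max(),6):
            k=(s>=lo)&(s<lo+6);print("  %.0f n%d w%.0f..%.0f z%.0f/%.0f"%(lo,k.sum(),t[k].min(),t[k].max(),np.median(Q[k,2]),Q[k,2].max()),end=";")
        print()
pm=((S<60)&(V>90)&(P[...,2]>12)&(P[...,2]<32)).astype(np.uint8)
pm[:150]=0;pm[230:]=0;pm[:,:195]=0;pm[:,400:]=0
for c in cv2.findContours(pm,0,1)[0]:
    if cv2.contourArea(c)<300: continue
    q=onplane("top",c[:,0],21)[:,:2].astype(np.float32)
    print("pad",cv2.minAreaRect(q))
for nm,(u0,u1,v0,v1) in dict(globe=(405,455,145,205),pot=(135,185,165,220)).items():
    Q=P[v0:v1,u0:u1].reshape(-1,3);Q=Q[Q[:,2]>12]
    print(nm,Q.min(0),Q.max(0))
    for z in (40,60,80,95,105,115,125):
        k=Q[Q[:,2]>z]
        if len(k):print(z,k.min(0)[:2],k.max(0)[:2])
E
```

```text
desk z -0.3135466037961123 duck hsv [ 19 110 242] [ 19 112 239] pad [  9  18 181] [  8  17 178]
(168, 292) 1058 mu [405.3 270.4] yaw 17.925692239732854 s -55.00442239708684 60.38863036157567 t -23.041289092444234 27.883962462369198 zmax 69.29456061779001 rect ((407.119384765625, 273.7132873535156), (115.15995788574219, 50.36554718017578), 20.228044509887695)
  -55 n28 w-10..15 z37/42;  -49 n44 w-14..16 z35/39;  -43 n41 w-15..15 z34/39;  -37 n45 w-16..16 z31/36;  -31 n74 w-21..22 z36/42;  -25 n74 w-23..27 z39/44;  -19 n66 w-22..27 z39/45;  -13 n70 w-22..27 z39/45;  -7 n71 w-23..27 z39/46;  -1 n72 w-23..25 z39/44;  5 n69 w-22..28 z39/44;  11 n69 w-22..26 z40/45;  17 n70 w-22..28 z39/59;  23 n87 w-22..27 z42/67;  29 n66 w-20..26 z54/69;  35 n47 w-18..14 z59/69;  41 n26 w-14..11 z51/63;  47 n21 w-7..9 z53/55;  53 n13 w-1..10 z53/56;  59 n5 w-0..9 z53/56;
(343, 278) 787 mu [430.1 -97.4] yaw 14.171392644490227 s -48.07122786637935 53.185228268757704 t -22.936729101328112 21.46672463482484 zmax 62.28532226976813 rect ((432.7063293457031, -97.47422790527344), (101.18134307861328, 43.92448425
[... 958 characters left out ...]
18..20 z30/51;  18 n55 w-17..21 z31/52;  24 n42 w-15..20 z47/54;  30 n23 w-12..10 z39/49;  36 n12 w-1..6 z42/44;  42 n4 w-0..6 z41/42;
(436, 297) 492 mu [ 382.4 -286.2] yaw -23.942875104507017 s -81.0031618180114 44.94118366964631 t -21.91675617188777 19.412648524350256 zmax 48.10580236582564 rect ((365.42877197265625, -280.94366455078125), (40.60136413574219, 125.75621032714844), 67.79619598388672)
  -81 n18 w1..16 z20/23;  -75 n25 w-2..15 z21/25;  -69 n14 w-0..14 z22/27;Traceback (most recent call last):
  File "<stdin>", line 16, in <module>
    return umr_minimum(a, axis, None, out, keepdims, initial, where)
ValueError: zero-size array to reduction operation minimum which has no identity
```

```bash
python3 - <<'E'
from h import *
im=cv2.imread("pics/top0.png");d=np.load("pics/top0.npy");P=cloud("top",d)
H,S,V=cv2.split(cv2.cvtColor(im,cv2.COLOR_BGR2HSV))
for nm,(u,v),L in [("a",(168,292),72),("b",(343,278),63),("c",(252,276),55),("d",(436,297),46)]:
    m=np.zeros((480,640),bool); m[v-38:v+38,u-30:u+30]=True
    Q=P[m&(P[...,2]>10)&(V>140)&(S>70)&(d>0)]
    c=np.array(cv2.minAreaRect(Q[:,:2].astype(np.float32))[0]);mu=Q[:,:2].mean(0)
    w,E=np.linalg.eigh(np.cov((Q[:,:2]-mu).T));a=E[:,1]*np.sign(E[0,1])
    for _ in range(4):
        n=np.array([-a[1],a[0]]);s=(Q[:,:2]-c)@a;t=(Q[:,:2]-c)@n
        bins=np.arange(-L*.42,L*.40,3);sc=[];lo=[];hi=[]
        for b in bins:
            k=(s>=b)&(s<b+3);sc.append(b+1.5);lo.append(np.percentile(t[k],4));hi.append(np.percentile(t[k],96))
        sl=(np.polyfit(sc,lo,1)[0]+np.polyfit(sc,hi,1)[0])/2
        c=c+n*(np.mean(lo)+np.mean(hi))/2
        th=np.arctan2(a[1],a[0])+np.arctan(sl);a=np.array([np.cos(th),np.sin(th)])
        s=(Q[:,:2]-c)@a; c=c+a*(s.min()+s.max())/2
    n=np.array([-a[1],a[0]]);s=(Q[:,:2]-c)@a;t=(Q[:,:2]-c)@n
    hd=Q[:,2]>Q[:,2].max()-6; wide=s[np.abs(t)>np.ptp(t)*.42]
    print(nm,"c",c,"yaw %.1f"%np.degrees(th),"len %.0f wid %.0f"%(np.ptp(s),np.ptp(t)),"zmax",Q[:,2].max(),"head s %.1f"%s[hd].mean(),"head t %.1f"%t[hd].mean(),"block s",wide.min(),wide.max())
pm=((S<60)&(V>90)&(P[...,2]>12)&(P[...,2]<32)).astype(np.uint8)
pm[:150]=0;pm[230:]=0;pm[:,:195]=0;pm[:,400:]=0
for c in cv2.findContours(pm,0,1)[0]:
    if cv2.contourArea(c)<300: continue
    q=onplane("top",c[:,0],21)[:,:2].astype(np.float32)
    print("pad",cv2.minAreaRect(q))
rm=((P[...,2]>11)&(P[...,2]<30));rm[:150]=0;rm[230:]=0;rm[:,:190]=0;rm[:,403:]=0
c=max(cv2.findContours(rm.astype(np.uint8),0,1)[0],key=cv2.contourArea)
print("rail",cv2.minAreaRect(onplane("top",c[:,0],18)[:,:2].astype(np.float32)))
for nm,(u0,u1,v0,v1) in dict(globe=(405,455,145,205),pot=(135,185,165,220)).items():
    Q=P[v0:v1,u0:u1].reshape(-1,3);Q=Q[Q[:,2]>12]
    for z in (12,40,60,80,95,105,115,125,140):
        k=Q[Q[:,2]>z]
        if len(k):print(nm,z,k.min(0)[:2],k.max(0)[:2])
S2=np.load("pics/scene0.npy");Q=cloud("scene",S2)
# box rim
print("tray z",np.percentile(P[45:150,165:316,2],98))
cv2.imwrite("pics/crop1.png",cv2.resize(im[240:370,140:500],None,fx=2.2,fy=2.2,interpolation=3))
E
```

```text
a c [407.6 272.4] yaw 20.0 len 115 wid 50 zmax 69.29456061779001 head s 30.1 head t 0.3 block s -31.683973710532133 30.495239171899836
b c [432.6 -97. ] yaw 12.4 len 101 wid 44 zmax 62.28532226976813 head s 25.5 head t -0.5 block s -28.153434444999636 28.078482187903134
c c [439.9  96.3] yaw -4.8 len 86 wid 38 zmax 54.20336305408182 head s 22.7 head t 1.0 block s -22.332420374336564 24.914457419187677
d c [ 391.9 -291.8] yaw -3.5 len 71 wid 33 zmax 48.10580236582564 head s 19.4 head t -0.4 block s -19.762470428095646 20.34611640197323
pad ((620.7882080078125, 160.16256713867188), (94.70547485351562, 60.73074722290039), 3.1888647079467773)
pad ((627.2371826171875, 55.786563873291016), (94.39910125732422, 60.896759033203125), 3.989300489425659)
pad ((633.7786865234375, -48.976505279541016), (94.72705841064453, 60.63762664794922), 3.646479606628418)
pad ((640.0195922851562, -153.82496643066406), (94.82207489013672, 60.3265266418457), 3.1643476486206055)
rail ((628.8952026367188, 3.9545135498046875), (131.00555419921875, 428.81280517578125), 3.45723557472229)
globe 12 [ 337.  -314.6] [688.5 -46.3]
globe 40 [ 337.  -314.6] [688.5 -46.3]
globe 60 [ 337.  -314.6] [688.5 -46.3]
globe 80 [ 337.  -314.6] [686.6 -46.3]
globe 95 [ 337. -310.] [682.7 -46.3]
globe 105 [ 337.  -299.6] [674.2 -46.3]
globe 115 [ 337.  -285.4] [665.5 -46.3]
globe 125 [337.  -46.3] [337.  -46.3]
globe 140 [337.  -46.3] [337.  -46.3]
pot 12 [337.  -46.3] [644.5 320.8]
pot 40 [337.  -46.3] [644.5 320.8]
pot 60 [337.  -46.3] [644.5 320.8]
pot 80 [337.  -46.3] [644.5 320.8]
pot 95 [337.  -46.3] [631.5 305.2]
pot 105 [337.  -46.3] [631.5 305.2]
pot 115 [337.  -46.3] [631.5 305.2]
pot 125 [337.  -46.3] [629.  275.1]
pot 140 [337.  -46.3] [337.  -46.3]
tray z 60.27731734716121
```

View pics/crop1.png

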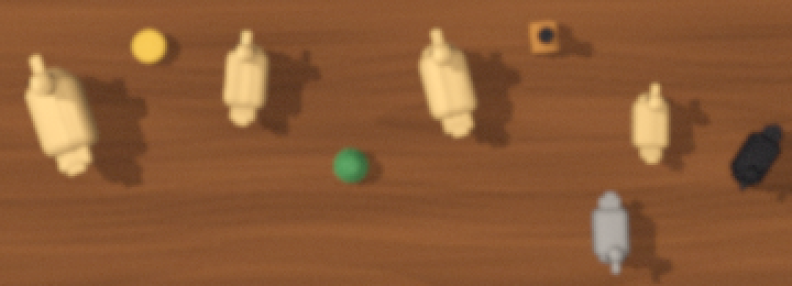

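The crop confirms four cream ducks: a (60,110), c (245,80), b (447,85), d (650,125). The grey (610,235) and black (755,155) ones are look-alikes. One more check covers clearances beside the globe and pot, before the first move.

```bash
python3 - <<'E'
from h import *
d=np.load("pics/top0.npy");P=cloud("top",d);d2=np.load("pics/scene0.npy");P2=cloud("scene",d2)
A=np.r_[P[d>0],P2[d2>0]]
y=np.radians(3.5);ex=np.array([np.cos(y),np.sin(y)]);ey=np.array([-ex[1],ex[0]])
for nm,c,sg in(("globe",[640.0,-153.8],-1),("pot",[620.8,160.2],1)):
    r=A[:,:2]-c;X=r@ex;Y=sg*(r@ey)
    for z in(20,60,80,90,100,110,120,130,145):
        k=(A[:,2]>z)&(Y>50)&(Y<200)&(abs(X)<60)
        if k.sum():print(nm,z,"along min %.0f"%np.percentile(Y[k],.5),"x %.0f..%.0f"%(X[k].min(),X[k].max()),k.sum())
E
```

```text
globe 20 along min 52 x -58..57 2325
globe 60 along min 92 x -37..44 2287
globe 80 along min 94 x -36..42 2085
globe 90 along min 97 x -34..41 1682
globe 100 along min 102 x -28..35 975
globe 110 along min 112 x -14..24 128
globe 120 along min 124 x -5..4 14
pot 20 along min 53 x -55..56 1887
pot 60 along min 94 x -32..33 1119
pot 80 along min 94 x -31..33 588
pot 90 along min 104 x -20..21 217
pot 100 along min 104 x -20..21 160
pot 110 along min 104 x -20..21 110
pot 120 along min 104 x -18..20 46
pot 130 along min 109 x 10..12 3
```

```bash
cat > plan.py <<'E'
import sys
from h import *
# plan.py "x,y,z,yaw" ... : shift (m, tool axes) and roll from the measured pose to each target
s=env.state();p=s["ee_pos"];psi=s["ee_rot"][2];r=np.radians(psi)
for a in sys.argv[1:]:
    x,y,z,w=map(float,a.split(","));D=np.array([x,y,z])-p
    t=[D[0]*np.cos(r)+D[1]*np.sin(r),D[0]*np.sin(r)-D[1]*np.cos(r),-D[2]]
    print(a,"-> xyz",[round(v/1000,4) for v in t],"roll %.1f"%((psi-w+180)%360-180),"dist %.0f"%np.linalg.norm(D))
E
python3 plan.py 391.9,-291.8,80,-93.5 391.9,-291.8,6,-93.5
```

```text
391.9,-291.8,80,-93.5 -> xyz [np.float64(-0.1396), np.float64(-0.2226), np.float64(0.1114)] roll 29.7 dist 285
391.9,-291.8,6,-93.5 -> xyz [np.float64(-0.1396), np.float64(-0.2226), np.float64(0.1854)] roll 29.7 dist 322
```

```bash
python3 -m pendant '[{"xyz":[-0.035,-0.056,0.02],"roll":8,"jaw":0},{"xyz":[-0.07,-0.111,0.04],"roll":16,"jaw":0},{"xyz":[-0.105,-0.167,0.06],"roll":24,"jaw":0},{"xyz":[-0.1396,-0.2226,0.09],"roll":29.7,"jaw":0},{"xyz":[-0.1396,-0.2226,0.11],"roll":29.7,"jaw":0},{"xyz":[-0.1396,-0.2226,0.1114],"roll":29.7,"jaw":0},{"xyz":[-0.1396,-0.2226,0.1114],"roll":29.7,"jaw":0},{"xyz":[-0.1396,-0.2226,0.1114],"roll":29.7,"jaw":0}]' 20
python3 plan.py 391.9,-291.8,6,-93.5
python3 - <<'E'
from h import *
im,_=env.grab_frame("wrist");cv2.imwrite("pics/w1.png",im)
E
```

```text
time_s: 1.1
ee_pos: [392.4, -293.7, 81.8]
ee_rot: [-179.9, -0.1, -93.6]
force: [0.7, 0.2, -0.2]
gripper_width: 91.4
391.9,-291.8,6,-93.5 -> xyz [np.float64(-0.0019), np.float64(0.0006), np.float64(0.0758)] roll -0.1 dist 76
```

View pics/w1.png

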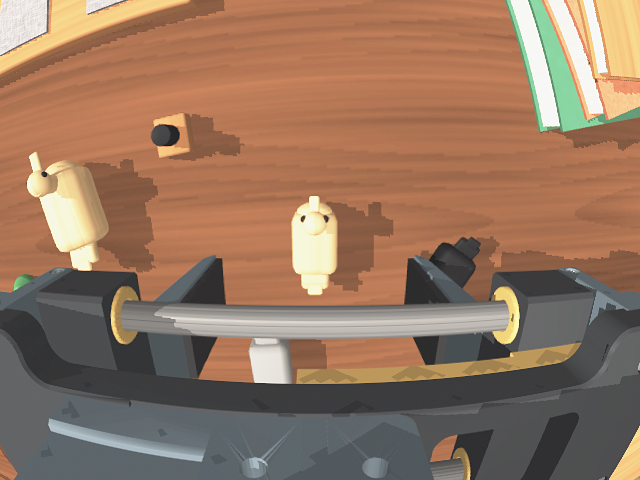

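Wrist view: duck d at (314,245) sits centred between the fingers at (222) and (410). The black look-alike at (455,260) is outside the right finger, so I'll descend and close.

```bash
python3 -m pendant '[{"xyz":[-0.0019,0.0006,0.03],"roll":0,"jaw":0},{"xyz":[-0.0019,0.0006,0.055],"roll":0,"jaw":0},{"xyz":[-0.0019,0.0006,0.07],"roll":0,"jaw":0.1},{"xyz":[-0.0019,0.0006,0.0758],"roll":0,"jaw":0.1},{"xyz":[-0.0019,0.0006,0.0758],"roll":0,"jaw":0.3},{"xyz":[-0.0019,0.0006,0.0758],"roll":0,"jaw":1},{"xyz":[-0.0019,0.0006,0.0758],"roll":0,"jaw":1},{"xyz":[-0.0019,0.0006,0.0758],"roll":0,"jaw":1}]' 20
```

```text
time_s: 2.15
ee_pos: [391.8, -290.4, 5.3]
ee_rot: [-180.0, -0.0, -93.5]
force: [-0.8, 0.5, -0.1]
gripper_width: 45.4
```

```bash
python3 -m pendant '[{"xyz":[0,0,0],"roll":0,"jaw":1},{"xyz":[0,0,0],"roll":0,"jaw":1},{"xyz":[0,0,0],"roll":0,"jaw":1},{"xyz":[0,0,-0.03],"roll":0,"jaw":1},{"xyz":[0,0,-0.07],"roll":0,"jaw":1},{"xyz":[0,0,-0.11],"roll":0,"jaw":1},{"xyz":[0,0,-0.12],"roll":0,"jaw":1},{"xyz":[0,0,-0.12],"roll":0,"jaw":1}]' 20
python3 plan.py 620.8,160.2,125,-86.5
```

```text
time_s: 3.15
ee_pos: [391.5, -290.2, 124.9]
ee_rot: [-180.0, -0.0, -93.5]
force: [-0.6, -0.0, -0.1]
gripper_width: 0.3
620.8,160.2,125,-86.5 -> xyz [np.float64(-0.4635), np.float64(-0.2016), np.float64(-0.0001)] roll -7.0 dist 505
```

The jaws shut to 0.3 mm, so the grasp failed. Looking at where the duck is now.

```bash
python3 - <<'E'
from h import *
im,_=env.grab_frame("wrist");t,d=env.grab_frame("scene");np.save("pics/s2.npy",d)
cv2.imwrite("pics/w2.png",np.hstack([cv2.resize(im,(400,300)),cv2.resize(t[170:370,80:347],(400,300),interpolation=3)]))
print(env.state()["gripper_width"])
E
```

```text
0.35982463018004185
```

View pics/w2.png

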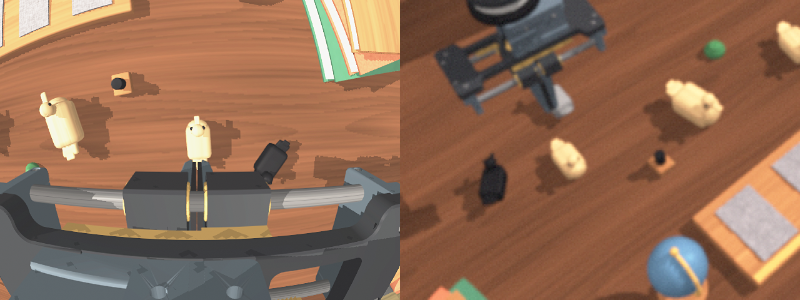

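```bash
cat > ducks.py <<'E'
from h import *
import sys
def ducks(cams=("top","scene")):
    for n in cams:
        im,d=env.grab_frame(n);P=cloud(n,d);H,S,V=cv2.split(cv2.cvtColor(im,cv2.COLOR_BGR2HSV))
        m=((V>140)&(S>50)&(S<150)&(H>14)&(H<26)&(P[...,2]>8)&(P[...,2]<110)&(d>0)&(P[...,0]>250)&(P[...,0]<720)&(abs(P[...,1])<380)).astype(np.uint8)
        m=cv2.morphologyEx(m,cv2.MORPH_OPEN,np.ones((3,3)))
        k,l,st,_=cv2.connectedComponentsWithStats(m)
        for i in range(1,k):
            if st[i,4]<200: continue
            Q=P[l==i];r=cv2.minAreaRect(Q[:,:2].astype(np.float32));(w,h)=r[1];a=r[2] if w>h else r[2]-90
            hd=Q[Q[:,2]>Q[:,2].max()-6].mean(0)
            print(n,"px",st[i,:2]+st[i,2:4]//2,"c",np.array(r[0]),"LxW",np.array([max(w,h),min(w,h)]),"yaw %.1f"%((a+90)%180-90),"zmax %.0f"%Q[:,2].max(),"head",hd[:2])
if __name__=="__main__":
    ducks(sys.argv[1:] or ("top","scene"))
E
python3 ducks.py; python3 - <<'E'
from h import *
p=env.camera_params("wrist");T=np.linalg.inv(p["hand_eye"]);K=p["camera_matrix"]
def proj(q):
    c=T@np.r_[q,1];x,y,z=c[0],-c[1],-c[2];r=np.hypot(x,y);th=np.arctan2(r,z)
    return K[0,2]+K[0,0]*th*x/r,K[1,2]+K[0,0]*th*y/r
for q in([0.,0,0],[45,0,0],[0,0,35],[0,0,55],[0,-20,55],[45,-16,0]):print(q,proj(q))
E
```

```text
top px [252 276] c [440.   97.6] LxW [86.2 38.9] yaw -4.0 zmax 57 head [463.3  95.9]
top px [343 278] c [432.8 -97.5] LxW [101.5  44. ] yaw 13.4 zmax 62 head [458.1 -91.4]
top px [167 293] c [407.2 273.6] LxW [115.2  50.6] yaw 19.1 zmax 69 head [436.5 283.1]
scene px [391 158] c [417.6 272.5] LxW [98.6 48.3] yaw 19.5 zmax 66 head [439.5 281.1]
scene px [344 199] c [445.1  94.9] LxW [79.3 40.2] yaw -2.7 zmax 51 head [466.  92.]
scene px [276 239] c [ 434.6 -100.9] LxW [101.6  41.8] yaw 13.3 zmax 59 head [462.1 -95.5]
scene px [386 294] c [687.5   6.8] LxW [426.3  15.6] yaw -86.5 zmax 23 head [690.5 -26.3]
scene px [192 276] c [ 395.2 -293.4] LxW [74.3 31.9] yaw 0.5 zmax 45 head [ 415.7 -293. ]
[0.0, 0, 0] (np.float64(316.0161445195084), np.float64(273.65995269995835))
[45, 0, 0] (np.float64(396.41369590782614), np.float64(273.0521491215984))
[0, 0, 35] (np.float64(315.75585784991426), np.float64(254.9230409534021))
[0, 0, 55] (np.float64(315.63688646674996), np.float64(246.39856572550494))
[0, -20, 55] (np.float64(315.65672070972767), np.float64(218.0512271950266))
[45, -16, 0] (np.float64(398.2379913643669), np.float64(245.53888476815933))
```

Duck d is still upright at about (394,-292), yaw ~0. The lift began before the fingers had fully closed, so I'll retry with a longer close.

```bash
python3 plan.py 394,-292,4,-90
```

```text
394,-292,4,-90 -> xyz [np.float64(0.0022), np.float64(-0.0033), np.float64(0.1194)] roll -3.5 dist 119
```

```bash
python3 -m pendant '[{"xyz":[0.0015,-0.0025,0],"roll":-3.5,"jaw":0},{"xyz":[0.0015,-0.0025,0],"roll":-3.5,"jaw":0},{"xyz":[0.0015,-0.0025,0],"roll":-3.5,"jaw":0},{"xyz":[0.0015,-0.0025,0],"roll":-3.5,"jaw":0},{"xyz":[0.0015,-0.0025,0.03],"roll":-3.5,"jaw":0},{"xyz":[0.0015,-0.0025,0.08],"roll":-3.5,"jaw":0},{"xyz":[0.0015,-0.0025,0.11],"roll":-3.5,"jaw":0},{"xyz":[0.0015,-0.0025,0.1195],"roll":-3.5,"jaw":0}]' 30
python3 -m pendant '[{"xyz":[0,0,0],"roll":0,"jaw":1},{"xyz":[0,0,0],"roll":0,"jaw":1},{"xyz":[0,0,0],"roll":0,"jaw":1},{"xyz":[0,0,0],"roll":0,"jaw":1},{"xyz":[0,0,0],"roll":0,"jaw":1},{"xyz":[0,0,0],"roll":0,"jaw":1},{"xyz":[0,0,0],"roll":0,"jaw":1},{"xyz":[0,0,0],"roll":0,"jaw":1}]' 30
```

```text
time_s: 4.35
ee_pos: [393.0, -291.1, 3.9]
ee_rot: [179.8, 0.1, -90.0]
force: [-0.3, -0.1, 0.2]
gripper_width: 77.5
time_s: 5.35
ee_pos: [394.2, -292.0, 5.5]
ee_rot: [-180.0, -0.0, -90.0]
force: [0.1, -0.6, 0.6]
gripper_width: 10.4
```

```bash
python3 - <<'E'
from h import *
im,_=env.grab_frame("wrist");t,d=env.grab_frame("scene");np.save("pics/s3.npy",d)
cv2.imwrite("pics/w3.png",np.hstack([cv2.resize(im,(400,300)),cv2.resize(t[190:340,100:300],(400,300),interpolation=3)]))
print(env.state()["gripper_width"],env.state()["ee_pos"])
E
python3 ducks.py
```

```text
10.473601504976523 [ 394.1 -291.9    5.5]
top px [252 276] c [439.9  97.2] LxW [85.8 38.5] yaw -5.0 zmax 56 head [463.2  94.6]
top px [343 278] c [432.7 -97.6] LxW [101.3  44. ] yaw 12.8 zmax 63 head [458.3 -91.1]
top px [167 293] c [407.2 273.5] LxW [115.7  51.7] yaw 20.1 zmax 69 head [434.6 283.3]
scene px [391 158] c [417.8 271.4] LxW [99.2 48.5] yaw 22.3 zmax 66 head [439.1 282.1]
scene px [344 199] c [445.3  94. ] LxW [82.  36.8] yaw -4.9 zmax 52 head [466.1  93.1]
scene px [276 239] c [ 435.7 -102.3] LxW [100.5  45.2] yaw 22.6 zmax 58 head [462.  -94.2]
scene px [386 294] c [687.1   6.3] LxW [426.1  16.2] yaw -86.5 zmax 22 head [689.8 -17.8]
```

View pics/w3.png

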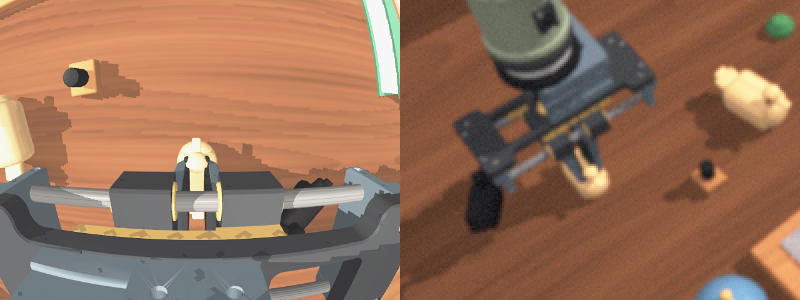

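```bash
python3 - <<'E'
from h import *
t,d=env.grab_frame("scene");P=cloud("scene",d);H,S,V=cv2.split(cv2.cvtColor(t,cv2.COLOR_BGR2HSV))
b=(P[...,0]>330)&(P[...,0]<480)&(abs(P[...,1]+292)<70)&(d>0)
du=b&(V>140)&(S>50)&(S<150)&(H>14)&(H<28)&(P[...,2]>6)
fi=b&(V<120)&((H>80)|(S<60))&(P[...,2]>6)&(P[...,2]<75)
for n,m in(("duck",du),("finger",fi)):
    for lo,hi in((6,15),(15,25),(25,35),(35,50),(50,75)):
        k=m&(P[...,2]>=lo)&(P[...,2]<hi);Q=P[k]
        if len(Q)>4:print(n,lo,hi,len(Q),Q.min(0),Q.max(0))
cv2.imwrite("pics/s4.png",cv2.resize(t[235:315,150:250],(800,600),interpolation=2)[:600])
E
```

```text
duck 6 15 18 [ 379.6 -308.8    6.4] [ 423.6 -278.9   14.7]
duck 15 25 104 [ 370.4 -308.9   15.1] [ 423.8 -278.    24.9]
duck 25 35 30 [ 379.4 -306.9   25. ] [ 430.6 -281.9   34.9]
duck 35 50 54 [ 406.7 -299.7   35.3] [ 431.3 -284.7   48. ]
finger 35 50 32 [ 408.4 -307.1   35.2] [ 413.1 -277.2   49.8]
finger 50 75 86 [ 388.2 -309.5   50.3] [ 414.1 -275.7   74.9]
```

View pics/s4.png

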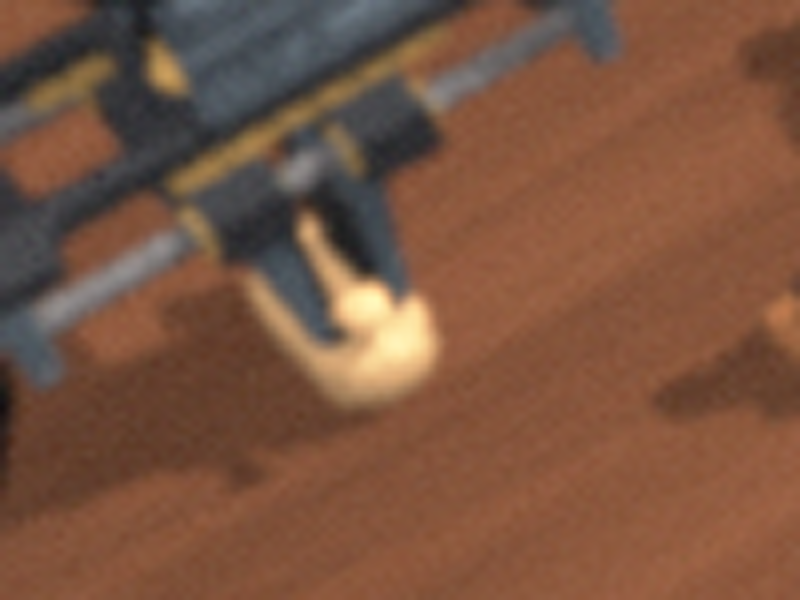

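The fingers appear sunk into the body at 10 mm opening, which is odd. I'll see how the opening responds to a lower grip force.

```bash
R='';python3 -m pendant '[{"xyz":[0,0,0],"roll":0,"jaw":0.3},{"xyz":[0,0,0],"roll":0,"jaw":0.3},{"xyz":[0,0,0],"roll":0,"jaw":0.3},{"xyz":[0,0,0],"roll":0,"jaw":0.3},{"xyz":[0,0,0],"roll":0,"jaw":0.3},{"xyz":[0,0,0],"roll":0,"jaw":0.3},{"xyz":[0,0,0],"roll":0,"jaw":0.3},{"xyz":[0,0,0],"roll":0,"jaw":0.3}]' 5
python3 -m pendant '[{"xyz":[0,0,0],"roll":0,"jaw":1},{"xyz":[0,0,0],"roll":0,"jaw":1},{"xyz":[0,0,0],"roll":0,"jaw":1},{"xyz":[0,0,0],"roll":0,"jaw":1},{"xyz":[0,0,0],"roll":0,"jaw":1},{"xyz":[0,0,0],"roll":0,"jaw":1},{"xyz":[0,0,0],"roll":0,"jaw":1},{"xyz":[0,0,0],"roll":0,"jaw":1}]' 5
```

```text
time_s: 6.6
ee_pos: [394.0, -291.9, 5.4]
ee_rot: [180.0, -0.0, -90.0]
force: [0.5, 0.7, 0.1]
gripper_width: 64.1
time_s: 7.6
ee_pos: [394.1, -292.0, 5.5]
ee_rot: [-180.0, -0.0, -90.0]
force: [1.2, 0.1, 0.6]
gripper_width: 13.1
```

```bash
python3 -m pendant '[{"xyz":[0,0,0],"roll":0,"jaw":1},{"xyz":[0,0,0],"roll":0,"jaw":1},{"xyz":[0,0,0],"roll":0,"jaw":1},{"xyz":[0,0,0],"roll":0,"jaw":1},{"xyz":[0,0,-0.01],"roll":0,"jaw":1},{"xyz":[0,0,-0.02],"roll":0,"jaw":1},{"xyz":[0,0,-0.03],"roll":0,"jaw":1},{"xyz":[0,0,-0.03],"roll":0,"jaw":1}]' 5
python3 - <<'E'
from h import *
t,d=env.grab_frame("scene");P=cloud("scene",d)
im,_=env.grab_frame("wrist")
cv2.imwrite("pics/w5.png",np.hstack([im[120:420,120:520],cv2.resize(t[220:330,120:267],(400,300),interpolation=3)]))
print(env.state())
E
```

```text
time_s: 8.6
ee_pos: [394.8, -292.5, 36.7]
ee_rot: [-179.9, -0.1, -90.0]
force: [-0.1, -0.0, 0.1]
gripper_width: 0.6
{'time_s': 8.7, 'qpos': array([-37.9,  20. , 113. ,  -0. ,  46.9,  52.1]), 'qvel': array([-0.1,  0.5,  0.5, -0. , -0.1,  0.1]), 'effort': array([ -0. , -37.2, -17.5,   0.1,  -0.1,   0. ]), 'ee_pos': array([ 394. , -291.9,   35.7]), 'ee_rot': array([-180.,   -0.,  -90.]), 'force': array([ 0.6, -0.2,  0.3]), 'torque': array([-0., -0., -0.]), 'gripper_width': 0.3087027080457528}
```

View pics/w5.png

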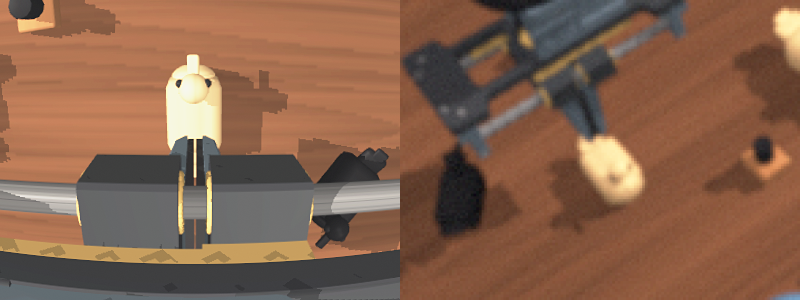

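The duck stayed on the desk, and the only finger points in the depth image lie above z = 35. The tips may really be higher than the reported TCP, so I'll measure them.

```bash
python3 - <<'E'
from h import *
print(env.grip_point_offset,env.state()["ee_pos"])
for n in("scene",):
    t,d=env.grab_frame(n);P=cloud(n,d);H,S,V=cv2.split(cv2.cvtColor(t,cv2.COLOR_BGR2HSV))
    b=(P[...,0]>330)&(P[...,0]<440)&(abs(P[...,1]+292)<24)&(d>0)&(P[...,2]>8)&(P[...,2]<130)
    f=b&~((S>70)&(H<30))
    for lo in range(5,110,5):
        Q=P[f&(P[...,2]>=lo)&(P[...,2]<lo+5)]
        if len(Q)>2:print(n,lo,len(Q),Q.min(0),Q.max(0))
E
```

```text
18.8 [ 394.  -291.9   35.7]
scene 40 3 [ 429.3 -289.2   40.2] [ 433.7 -286.6   42. ]
scene 60 9 [ 407.2 -296.3   60.4] [ 412.4 -283.6   64.5]
scene 65 13 [ 410.  -299.9   65.2] [ 412.9 -283.2   69.4]
scene 70 17 [ 400.7 -302.6   71.1] [ 413.5 -282.4   74.7]
scene 75 15 [ 386.5 -302.9   75. ] [ 413.5 -282.8   80. ]
scene 80 21 [ 398.9 -303.5   80. ] [ 412.9 -282.3   84.8]
scene 85 15 [ 404.3 -303.6   85.3] [ 413.3 -282.5   89.8]
scene 90 19 [ 408.4 -303.9   90. ] [ 413.1 -280.6   93.9]
scene 95 24 [ 401.8 -304.4   95. ] [ 415.1 -282.    99.1]
scene 100 18 [ 409.  -304.   100.1] [ 413.8 -282.   104.6]
scene 105 24 [ 408.9 -305.3  105. ] [ 414.3 -280.7  109.8]
```

The visible finger tips end at about z = 60 with the TCP reported at 35.7, so the tips are about 23 mm higher than reported. The earlier grasps only brushed over the duck's back. I'll re-grasp lower, watching the force.

```bash
python3 -m pendant '[{"xyz":[0,0,0],"roll":0,"jaw":0.2},{"xyz":[0,0,0],"roll":0,"jaw":0.2},{"xyz":[0,0,0],"roll":0,"jaw":0.2},{"xyz":[0,0,0],"roll":0,"jaw":0.2},{"xyz":[0,0,0],"roll":0,"jaw":0.2},{"xyz":[0,0,0],"roll":0,"jaw":0.2},{"xyz":[0,0,0.01],"roll":0,"jaw":0.2},{"xyz":[0,0,0.025],"roll":0,"jaw":0.2}]' 20
python3 -m pendant '[{"xyz":[0,0,0.005],"roll":0,"jaw":0.2},{"xyz":[0,0,0.01],"roll":0,"jaw":0.2},{"xyz":[0,0,0.015],"roll":0,"jaw":0.2},{"xyz":[0,0,0.02],"roll":0,"jaw":0.2},{"xyz":[0,0,0.024],"roll":0,"jaw":0.2},{"xyz":[0,0,0.024],"roll":0,"jaw":0.2},{"xyz":[0,0,0.024],"roll":0,"jaw":1},{"xyz":[0,0,0.024],"roll":0,"jaw":1}]' 20
```

```text
time_s: 9.75
ee_pos: [394.2, -292.1, 10.0]
ee_rot: [-180.0, -0.0, -90.0]
force: [0.1, -0.7, 0.2]
gripper_width: 72.6
time_s: 10.75
ee_pos: [394.2, -292.0, -13.4]
ee_rot: [-180.0, -0.0, -90.0]
force: [-0.1, -0.1, 0.1]
gripper_width: 55.8
```

```bash
python3 -m pendant '[{"xyz":[0,0,0],"roll":0,"jaw":1},{"xyz":[0,0,0],"roll":0,"jaw":1},{"xyz":[0,0,0],"roll":0,"jaw":1},{"xyz":[0,0,0],"roll":0,"jaw":1},{"xyz":[0,0,0],"roll":0,"jaw":1},{"xyz":[0,0,-0.01],"roll":0,"jaw":1},{"xyz":[0,0,-0.02],"roll":0,"jaw":1},{"xyz":[0,0,-0.03],"roll":0,"jaw":1}]' 20
```

```text
time_s: 11.75
ee_pos: [394.2, -292.1, 17.4]
ee_rot: [-180.0, -0.0, -90.0]
force: [0.6, 0.5, -0.9]
gripper_width: 31.8
```

Gripped at 31.8 mm. Now carrying it to the far pad.

```bash
python3 plan.py 620.8,160.2,80,-86.5
```

```text
620.8,160.2,80,-86.5 -> xyz [np.float64(-0.4521), np.float64(-0.2268), np.float64(-0.0626)] roll -3.5 dist 510
```

```bash
python3 -m pendant '[{"xyz":[0,0,-0.04],"roll":0,"jaw":1},{"xyz":[-0.04,-0.02,-0.063],"roll":0,"jaw":1},{"xyz":[-0.09,-0.045,-0.063],"roll":-1,"jaw":1},{"xyz":[-0.145,-0.073,-0.063],"roll":-2,"jaw":1},{"xyz":[-0.2,-0.1,-0.063],"roll":-3.5,"jaw":1},{"xyz":[-0.255,-0.128,-0.063],"roll":-3.5,"jaw":1},{"xyz":[-0.31,-0.156,-0.063],"roll":-3.5,"jaw":1},{"xyz":[-0.365,-0.183,-0.063],"roll":-3.5,"jaw":1}]' 20
python3 plan.py 620.8,160.2,80,-86.5
```

```text
time_s: 12.75
ee_pos: [577.7, 75.1, 80.3]
ee_rot: [-179.9, -0.0, -86.4]
force: [1.4, -1.3, -1.3]
gripper_width: 32.1
620.8,160.2,80,-86.5 -> xyz [np.float64(-0.0822), np.float64(-0.0483), np.float64(0.0003)] roll 0.1 dist 95
```

```bash
python3 -m pendant '[{"xyz":[-0.03,-0.018,0],"roll":0,"jaw":1},{"xyz":[-0.06,-0.036,0],"roll":0,"jaw":1},{"xyz":[-0.0822,-0.0483,0],"roll":0,"jaw":1},{"xyz":[-0.0822,-0.0483,0],"roll":0,"jaw":1},{"xyz":[-0.0822,-0.0483,0.02],"roll":0,"jaw":1},{"xyz":[-0.0822,-0.0483,0.035],"roll":0,"jaw":1},{"xyz":[-0.0822,-0.0483,0.045],"roll":0,"jaw":1},{"xyz":[-0.0822,-0.0483,0.045],"roll":0,"jaw":1}]' 20
python3 plan.py 620.8,160.2,8,-86.5
```

```text
time_s: 13.75
ee_pos: [619.3, 157.6, 33.7]
ee_rot: [179.9, -0.0, -86.5]
force: [0.0, -0.2, -0.4]
gripper_width: 31.7
620.8,160.2,8,-86.5 -> xyz [np.float64(-0.0025), np.float64(-0.0016), np.float64(0.0257)] roll 0.0 dist 26
```

```bash
python3 -m pendant '[{"xyz":[-0.0025,-0.0016,0.01],"roll":0,"jaw":1},{"xyz":[-0.0025,-0.0016,0.02],"roll":0,"jaw":1},{"xyz":[-0.0025,-0.0016,0.0257],"roll":0,"jaw":1},{"xyz":[-0.0025,-0.0016,0.0257],"roll":0,"jaw":1},{"xyz":[-0.0025,-0.0016,0.0257],"roll":0,"jaw":1},{"xyz":[-0.0025,-0.0016,0.0257],"roll":0,"jaw":0.4},{"xyz":[-0.0025,-0.0016,0.0257],"roll":0,"jaw":0.3},{"xyz":[-0.0025,-0.0016,0.0257],"roll":0,"jaw":0.3}]' 20
python3 plan.py 620.8,160.2,8,-86.5
```

```text
time_s: 14.75
ee_pos: [621.6, 160.8, 8.9]
ee_rot: [-180.0, -0.0, -86.5]
force: [0.6, -0.9, -0.7]
gripper_width: 58.9
620.8,160.2,8,-86.5 -> xyz [np.float64(0.0006), np.float64(0.0008), np.float64(0.0009)] roll 0.0 dist 1
```

```bash
python3 plan.py 440,96.8,50,-94.5
python3 -m pendant '[{"xyz":[0,0,-0.02],"roll":0,"jaw":0.2},{"xyz":[0,0,-0.055],"roll":0,"jaw":0},{"xyz":[0,0,-0.08],"roll":0,"jaw":0},{"xyz":[0.02,0.053,-0.08],"roll":3,"jaw":0},{"xyz":[0.04,0.106,-0.08],"roll":6,"jaw":0},{"xyz":[0.053,0.16,-0.08],"roll":8,"jaw":0},{"xyz":[0.053,0.185,-0.06],"roll":8,"jaw":0},{"xyz":[0.053,0.185,-0.045],"roll":8,"jaw":0}]' 20
python3 plan.py 440,96.8,50,-94.5 440,96.8,-15,-94.5
```

```text
440,96.8,50,-94.5 -> xyz [np.float64(0.0527), np.float64(0.1852), np.float64(-0.0411)] roll 8.0 dist 197
time_s: 15.75
ee_pos: [437.6, 96.0, 53.7]
ee_rot: [180.0, -0.0, -94.5]
force: [1.2, -0.0, -0.4]
gripper_width: 91.4
440,96.8,50,-94.5 -> xyz [np.float64(-0.001), np.float64(-0.0023), np.float64(0.0037)] roll 0.0 dist 4
440,96.8,-15,-94.5 -> xyz [np.float64(-0.001), np.float64(-0.0023), np.float64(0.0687)] roll 0.0 dist 69
```

```bash
python3 -m pendant '[{"xyz":[-0.0005,-0.001,0],"roll":0,"jaw":0.25},{"xyz":[-0.0005,-0.001,0.03],"roll":0,"jaw":0.25},{"xyz":[-0.0005,-0.001,0.055],"roll":0,"jaw":0.25},{"xyz":[-0.0005,-0.001,0.067],"roll":0,"jaw":0.25},{"xyz":[-0.0005,-0.001,0.067],"roll":0,"jaw":0.4},{"xyz":[-0.0005,-0.001,0.067],"roll":0,"jaw":1},{"xyz":[-0.0005,-0.001,0.067],"roll":0,"jaw":1},{"xyz":[-0.0005,-0.001,0.067],"roll":0,"jaw":1}]' 20
python3 -m pendant '[{"xyz":[0,0,0],"roll":0,"jaw":1},{"xyz":[0,0,0],"roll":0,"jaw":1},{"xyz":[0,0,0],"roll":0,"jaw":1},{"xyz":[0,0,-0.03],"roll":0,"jaw":1},{"xyz":[0,0,-0.06],"roll":0,"jaw":1},{"xyz":[0,0,-0.09],"roll":0,"jaw":1},{"xyz":[0,0,-0.1],"roll":0,"jaw":1},{"xyz":[0,0,-0.1],"roll":0,"jaw":1}]' 20
python3 plan.py 627.1,55.7,85,-86.5
```

```text
time_s: 16.75
ee_pos: [441.7, 97.0, -12.5]
ee_rot: [-179.9, 0.0, -94.5]
force: [0.1, 0.0, 3.7]
gripper_width: 37.5
time_s: 17.75
ee_pos: [441.0, 96.9, 86.6]
ee_rot: [-180.0, 0.0, -94.5]
force: [-0.5, 0.9, -1.4]
gripper_width: 37.9
627.1,55.7,85,-86.5 -> xyz [np.float64(0.0266), np.float64(-0.1887), np.float64(0.0016)] roll -8.0 dist 191
```

```bash
python3 -m pendant '[{"xyz":[0.007,-0.047,0],"roll":-2,"jaw":1},{"xyz":[0.014,-0.1,0],"roll":-4,"jaw":1},{"xyz":[0.021,-0.15,0],"roll":-6,"jaw":1},{"xyz":[0.0266,-0.1897,0],"roll":-8,"jaw":1},{"xyz":[0.0266,-0.1897,0.01],"roll":-8,"jaw":1},{"xyz":[0.0266,-0.1897,0.03],"roll":-8,"jaw":1},{"xyz":[0.0266,-0.1897,0.05],"roll":-8,"jaw":1},{"xyz":[0.0266,-0.1897,0.05],"roll":-8,"jaw":1}]' 20
python3 plan.py 628.1,55.7,8.6,-86.5
```

```text
time_s: 18.75
ee_pos: [624.5, 55.7, 33.4]
ee_rot: [179.5, -0.0, -86.5]
force: [-0.0, -0.0, -1.0]
gripper_width: 37.7
628.1,55.7,8.6,-86.5 -> xyz [np.float64(0.0002), np.float64(-0.0035), np.float64(0.0248)] roll 0.0 dist 25
```

```bash
python3 -m pendant '[{"xyz":[0,-0.0005,0.01],"roll":0,"jaw":1},{"xyz":[0,-0.0005,0.02],"roll":0,"jaw":1},{"xyz":[0,-0.0005,0.0275],"roll":0,"jaw":1},{"xyz":[0,-0.0005,0.0275],"roll":0,"jaw":1},{"xyz":[0,-0.0005,0.0275],"roll":0,"jaw":1},{"xyz":[0,-0.0005,0.0275],"roll":0,"jaw":0.4},{"xyz":[0,-0.0005,0.0275],"roll":0,"jaw":0.25},{"xyz":[0,-0.0005,0.0275],"roll":0,"jaw":0.25}]' 20
python3 plan.py 628.1,55.7,8.6,-86.5 432.6,-97.3,60,-77.3
```

```text
time_s: 19.75
ee_pos: [628.8, 55.6, 9.4]
ee_rot: [-180.0, -0.0, -86.5]
force: [-0.1, -0.1, -0.2]
gripper_width: 65.1
628.1,55.7,8.6,-86.5 -> xyz [np.float64(-0.0001), np.float64(0.0007), np.float64(0.0008)] roll 0.0 dist 1
432.6,-97.3,60,-77.3 -> xyz [np.float64(0.1406), np.float64(0.2052), np.float64(-0.0506)] roll -9.2 dist 254
```

```bash
python3 -m pendant '[{"xyz":[0,0,-0.02],"roll":0,"jaw":0.2},{"xyz":[0,0,-0.055],"roll":0,"jaw":0},{"xyz":[0,0.01,-0.08],"roll":0,"jaw":0},{"xyz":[0.03,0.055,-0.08],"roll":-3,"jaw":0},{"xyz":[0.06,0.105,-0.08],"roll":-6,"jaw":0},{"xyz":[0.1,0.15,-0.08],"roll":-9,"jaw":0},{"xyz":[0.13,0.195,-0.07],"roll":-9.2,"jaw":0},{"xyz":[0.1406,0.2052,-0.06],"roll":-9.2,"jaw":0}]' 20
python3 plan.py 432.6,-97.3,-14,-77.3
```

```text
time_s: 20.75
ee_pos: [429.9, -98.3, 69.2]
ee_rot: [180.0, 0.0, -77.4]
force: [0.0, -0.3, 0.3]
gripper_width: 91.2
432.6,-97.3,-14,-77.3 -> xyz [np.float64(-0.0004), np.float64(-0.0029), np.float64(0.0832)] roll -0.1 dist 83
```

```bash
python3 -m pendant '[{"xyz":[0,0,0],"roll":0,"jaw":0.1},{"xyz":[0,0,0.03],"roll":0,"jaw":0.15},{"xyz":[0,0,0.06],"roll":0,"jaw":0.15},{"xyz":[0,0,0.081],"roll":0,"jaw":0.15},{"xyz":[0,0,0.081],"roll":0,"jaw":0.3},{"xyz":[0,0,0.081],"roll":0,"jaw":1},{"xyz":[0,0,0.081],"roll":0,"jaw":1},{"xyz":[0,0,0.081],"roll":0,"jaw":1}]' 25
python3 -m pendant '[{"xyz":[0,0,0],"roll":0,"jaw":1},{"xyz":[0,0,0],"roll":0,"jaw":1},{"xyz":[0,0,0],"roll":0,"jaw":1},{"xyz":[0,0,-0.03],"roll":0,"jaw":1},{"xyz":[0,0,-0.06],"roll":0,"jaw":1},{"xyz":[0,0,-0.09],"roll":0,"jaw":1},{"xyz":[0,0,-0.1],"roll":0,"jaw":1},{"xyz":[0,0,-0.1],"roll":0,"jaw":1}]' 25
python3 plan.py 633.4,-49.1,88,-86.5
```

```text
time_s: 21.75
ee_pos: [433.4, -97.5, -10.9]
ee_rot: [-179.9, -0.1, -77.3]
force: [0.8, -0.2, 2.7]
gripper_width: 44.1
time_s: 22.75
ee_pos: [432.3, -97.3, 88.1]
ee_rot: [-180.0, -0.0, -77.3]
force: [-0.3, -0.4, -1.8]
gripper_width: 44.1
633.4,-49.1,88,-86.5 -> xyz [np.float64(-0.0028), np.float64(-0.2068), np.float64(0.0001)] roll 9.2 dist 207
```

```bash
python3 -m pendant '[{"xyz":[0,-0.05,0],"roll":3,"jaw":1},{"xyz":[-0.001,-0.1,0],"roll":5,"jaw":1},{"xyz":[-0.002,-0.15,0],"roll":7,"jaw":1},{"xyz":[-0.0028,-0.195,0],"roll":9.2,"jaw":1},{"xyz":[-0.0028,-0.2068,0.01],"roll":9.2,"jaw":1},{"xyz":[-0.0028,-0.2068,0.03],"roll":9.2,"jaw":1},{"xyz":[-0.0028,-0.2068,0.05],"roll":9.2,"jaw":1},{"xyz":[-0.0028,-0.2068,0.05],"roll":9.2,"jaw":1}]' 25
python3 -m pendant '[{"xyz":[0,0,0.01],"roll":0,"jaw":1},{"xyz":[0,0,0.02],"roll":0,"jaw":1},{"xyz":[0,0,0.0275],"roll":0,"jaw":1},{"xyz":[0,0,0.0275],"roll":0,"jaw":1},{"xyz":[0,0,0.0275],"roll":0,"jaw":1},{"xyz":[0,0,0.0275],"roll":0,"jaw":0.35},{"xyz":[0,0,0.0275],"roll":0,"jaw":0.2},{"xyz":[0,0,0.0275],"roll":0,"jaw":0.2}]' 25
python3 plan.py 633.4,-49.1,10.1,-86.5 407.3,273.3,65,-70.2
```

```text
time_s: 23.75
ee_pos: [630.1, -49.0, 34.8]
ee_rot: [179.5, 0.1, -86.5]
force: [0.7, 0.0, -1.1]
gripper_width: 43.6
time_s: 24.75
ee_pos: [633.8, -49.0, 11.0]
ee_rot: [-180.0, -0.0, -86.5]
force: [0.0, -0.6, 0.0]
gripper_width: 70.6
633.4,-49.1,10.1,-86.5 -> xyz [np.float64(0.0), np.float64(0.0004), np.float64(0.0009)] roll 0.0 dist 1
407.3,273.3,65,-70.2 -> xyz [np.float64(-0.3357), np.float64(0.2062), np.float64(-0.054)] roll -16.3 dist 398
```

```bash
python3 -m pendant '[{"xyz":[0,0,-0.02],"roll":0,"jaw":0.1},{"xyz":[0,0,-0.055],"roll":0,"jaw":0},{"xyz":[0,0.01,-0.085],"roll":0,"jaw":0},{"xyz":[-0.045,0.04,-0.085],"roll":-4,"jaw":0},{"xyz":[-0.095,0.07,-0.085],"roll":-8,"jaw":0},{"xyz":[-0.145,0.1,-0.085],"roll":-12,"jaw":0},{"xyz":[-0.195,0.13,-0.085],"roll":-16.3,"jaw":0},{"xyz":[-0.245,0.16,-0.085],"roll":-16.3,"jaw":0}]' 25
python3 plan.py 407.3,273.3,75,-70.2 407.3,273.3,-10,-70.2
```

```text
time_s: 25.75
ee_pos: [457.8, 187.1, 96.1]
ee_rot: [-179.9, 0.0, -70.2]
force: [0.8, 0.6, 0.2]
gripper_width: 91.2
407.3,273.3,75,-70.2 -> xyz [np.float64(-0.0983), np.float64(0.0183), np.float64(0.0211)] roll 0.0 dist 102
407.3,273.3,-10,-70.2 -> xyz [np.float64(-0.0983), np.float64(0.0183), np.float64(0.1061)] roll 0.0 dist 146
```

```bash
python3 -m pendant '[{"xyz":[-0.045,0.01,0],"roll":0,"jaw":0},{"xyz":[-0.085,0.0183,0],"roll":0,"jaw":0},{"xyz":[-0.0983,0.0183,0],"roll":0,"jaw":0},{"xyz":[-0.0983,0.0183,0],"roll":0,"jaw":0},{"xyz":[-0.0983,0.0183,0],"roll":0,"jaw":0},{"xyz":[-0.0983,0.0183,0],"roll":0,"jaw":0},{"xyz":[-0.0983,0.0183,0.02],"roll":0,"jaw":0},{"xyz":[-0.0983,0.0183,0.02],"roll":0,"jaw":0}]' 25
python3 plan.py 407.3,273.3,-10,-70.2
```

```text
time_s: 26.75
ee_pos: [407.6, 270.6, 74.7]
ee_rot: [179.8, -0.1, -70.2]
force: [-0.1, -1.1, 0.1]
gripper_width: 91.1
407.3,273.3,-10,-70.2 -> xyz [np.float64(-0.0027), np.float64(-0.0006), np.float64(0.0847)] roll -0.0 dist 85
```

```bash
python3 -m pendant '[{"xyz":[-0.0015,0,0.02],"roll":0,"jaw":0},{"xyz":[-0.0015,0,0.05],"roll":0,"jaw":0.05},{"xyz":[-0.0015,0,0.075],"roll":0,"jaw":0.1},{"xyz":[-0.0015,0,0.0847],"roll":0,"jaw":0.1},{"xyz":[-0.0015,0,0.0847],"roll":0,"jaw":0.1},{"xyz":[-0.0015,0,0.0847],"roll":0,"jaw":1},{"xyz":[-0.0015,0,0.0847],"roll":0,"jaw":1},{"xyz":[-0.0015,0,0.0847],"roll":0,"jaw":1}]' 30
python3 -m pendant '[{"xyz":[0,0,0],"roll":0,"jaw":1},{"xyz":[0,0,0],"roll":0,"jaw":1},{"xyz":[0,0,0],"roll":0,"jaw":1},{"xyz":[0,0,0],"roll":0,"jaw":1},{"xyz":[0,0,-0.03],"roll":0,"jaw":1},{"xyz":[0,0,-0.07],"roll":0,"jaw":1},{"xyz":[0,0,-0.1],"roll":0,"jaw":1},{"xyz":[0,0,-0.12],"roll":0,"jaw":1}]' 30
python3 plan.py 639.8,-153.9,112,-86.5
```

```text
time_s: 27.75
ee_pos: [408.1, 273.5, -8.4]
ee_rot: [-179.9, 0.0, -70.2]
force: [0.5, 0.3, 0.1]
gripper_width: 54.8
time_s: 28.75
ee_pos: [407.8, 273.4, 112.0]
ee_rot: [-180.0, 0.0, -70.2]
force: [-0.5, 1.0, -1.4]
gripper_width: 50.1
639.8,-153.9,112,-86.5 -> xyz [np.float64(0.4807), np.float64(-0.0733), np.float64(-0.0)] roll 16.3 dist 486
```

```bash
python3 -m pendant '[{"xyz":[0.045,-0.007,0],"roll":2,"jaw":1},{"xyz":[0.095,-0.014,0],"roll":4,"jaw":1},{"xyz":[0.145,-0.022,0],"roll":6,"jaw":1},{"xyz":[0.195,-0.03,0],"roll":8,"jaw":1},{"xyz":[0.245,-0.037,0],"roll":10,"jaw":1},{"xyz":[0.295,-0.045,0],"roll":12,"jaw":1},{"xyz":[0.345,-0.053,0],"roll":14,"jaw":1},{"xyz":[0.395,-0.06,0],"roll":16.3,"jaw":1}]' 30
python3 plan.py 639.8,-153.9,112,-86.5
```

```text
time_s: 29.75
ee_pos: [598.4, -79.3, 110.1]
ee_rot: [179.9, 0.0, -86.6]
force: [0.8, 0.0, -2.2]
gripper_width: 49.9
639.8,-153.9,112,-86.5 -> xyz [np.float64(0.077), np.float64(-0.0369), np.float64(-0.0019)] roll -0.1 dist 85
```

```bash
python3 -m pendant '[{"xyz":[0.03,-0.015,0],"roll":0,"jaw":1},{"xyz":[0.06,-0.03,0],"roll":0,"jaw":1},{"xyz":[0.077,-0.0369,0],"roll":0,"jaw":1},{"xyz":[0.077,-0.0369,0],"roll":0,"jaw":1},{"xyz":[0.077,-0.0369,0.02],"roll":0,"jaw":1},{"xyz":[0.077,-0.0369,0.045],"roll":0,"jaw":1},{"xyz":[0.077,-0.0369,0.06],"roll":0,"jaw":1},{"xyz":[0.077,-0.0369,0.06],"roll":0,"jaw":1}]' 30
python3 plan.py 639.8,-153.9,14,-86.5
```

```text
time_s: 30.75
ee_pos: [638.6, -151.3, 49.9]
ee_rot: [179.8, 0.1, -86.4]
force: [-0.6, 0.7, -1.4]
gripper_width: 50.0
639.8,-153.9,14,-86.5 -> xyz [np.float64(0.0026), np.float64(-0.0011), np.float64(0.0359)] roll 0.1 dist 36
```

```bash
python3 -m pendant '[{"xyz":[0.0015,0,0],"roll":0,"jaw":1},{"xyz":[0.0015,0,0.012],"roll":0,"jaw":1},{"xyz":[0.0015,0,0.024],"roll":0,"jaw":1},{"xyz":[0.0015,0,0.03],"roll":0,"jaw":1},{"xyz":[0.0015,0,0.03],"roll":0,"jaw":1},{"xyz":[0.0015,0,0.03],"roll":0,"jaw":1},{"xyz":[0.0015,0,0.03],"roll":0,"jaw":1},{"xyz":[0.0015,0,0.03],"roll":0,"jaw":1}]' 30
python3 plan.py 639.8,-153.9,14,-86.5
```

```text
time_s: 31.75
ee_pos: [640.1, -154.0, 21.4]
ee_rot: [-180.0, -0.0, -86.5]
force: [0.0, 0.5, -2.4]
gripper_width: 49.8
639.8,-153.9,14,-86.5 -> xyz [np.float64(-0.0001), np.float64(0.0002), np.float64(0.0074)] roll 0.0 dist 7
```

```bash
python3 -m pendant '[{"xyz":[0,0,0.004],"roll":0,"jaw":1},{"xyz":[0,0,0.0072],"roll":0,"jaw":1},{"xyz":[0,0,0.0072],"roll":0,"jaw":1},{"xyz":[0,0,0.0072],"roll":0,"jaw":0.4},{"xyz":[0,0,0.0072],"roll":0,"jaw":0.2},{"xyz":[0,0,0.0072],"roll":0,"jaw":0.15},{"xyz":[0,0,0.0072],"roll":0,"jaw":0.15},{"xyz":[0,0,0.0072],"roll":0,"jaw":0.15}]' 30
python3 -m pendant '[{"xyz":[0,0,-0.02],"roll":0,"jaw":0.15},{"xyz":[0,0,-0.06],"roll":0,"jaw":0.15},{"xyz":[0,0,-0.11],"roll":0,"jaw":0.1},{"xyz":[0,0.05,-0.14],"roll":0,"jaw":0},{"xyz":[0,0.1,-0.14],"roll":0,"jaw":0},{"xyz":[0,0.16,-0.14],"roll":0,"jaw":0},{"xyz":[0,0.22,-0.14],"roll":0,"jaw":0},{"xyz":[0,0.25,-0.14],"roll":0,"jaw":0}]' 30
python3 -m pendant '[{"xyz":[0.05,0,0],"roll":0,"jaw":0},{"xyz":[0.1,0,0],"roll":0,"jaw":0},{"xyz":[0.15,0.02,0],"roll":0,"jaw":0},{"xyz":[0.2,0.04,0],"roll":0,"jaw":0},{"xyz":[0.2,0.04,0],"roll":0,"jaw":0},{"xyz":[0.2,0.04,0],"roll":0,"jaw":0},{"xyz":[0.2,0.04,0],"roll":0,"jaw":0},{"xyz":[0.2,0.04,0],"roll":0,"jaw":0}]' 30
python3 - <<'E'
from h import *
t,dt=env.grab_frame("top");s,ds=env.grab_frame("scene")
cv2.imwrite("pics/fin.png",np.vstack([cv2.resize(t[130:245,120:470],(800,263),interpolation=3),cv2.resize(s[190:390,220:500],(448,320),interpolation=3).copy() if 0 else cv2.copyMakeBorder(cv2.resize(s[180:390,220:500],(448,336),interpolation=3),0,0,0,352,0)]))
H,S,V=cv2.split(cv2.cvtColor(t,cv2.COLOR_BGR2HSV));P=cloud("top",dt)
pads=np.array([[640.0,-153.8],[633.6,-49.],[627.2,55.8],[620.8,160.2]]);y=np.radians(3.5);ex=np.array([np.cos(y),np.sin(y)]);ey=np.array([-ex[1],ex[0]])
for p in pads:
    k=(V>140)&(S>50)&(H>12)&(H<26)&(P[...,2]>31)&(P[...,2]<110)&(np.hypot(P[...,0]-p[0],P[...,1]-p[1])<70)&(dt>0)
    Q=P[k];r=cv2.minAreaRect(Q[:,:2].astype(np.float32));w,h=r[1];a=r[2] if w>h else r[2]-90
    e=np.array(r[0])-p;print("off x %.1f y %.1f"%(e@ex,e@ey),"LxW",max(w,h),min(w,h),"yaw rel %.1f"%((a+90)%180-90-3.5),"zmax %.0f"%Q[:,2].max(),"head", (Q[Q[:,2]>Q[:,2].max()-6].mean(0)[:2]-p)@ex,(Q[Q[:,2]>Q[:,2].max()-6].mean(0)[:2]-p)@ey)
E
```

```text
time_s: 32.75
ee_pos: [639.9, -154.0, 13.9]
ee_rot: [-180.0, -0.0, -86.5]
force: [-0.7, -0.1, 0.3]
gripper_width: 77.6
time_s: 33.75
ee_pos: [387.2, -168.9, 153.9]
ee_rot: [180.0, 0.0, -86.5]
force: [0.9, -0.6, 0.3]
gripper_width: 91.3
time_s: 34.75
ee_pos: [363.1, -370.4, 154.0]
ee_rot: [-180.0, -0.0, -86.4]
force: [-0.2, 0.2, 0.6]
gripper_width: 91.2
off x -0.7 y 1.3 LxW 116.06636810302734 50.317115783691406 yaw rel 0.7 zmax 90 head 28.228289126997566 1.2398004470316821
off x -0.8 y 0.8 LxW 101.25215911865234 43.91762161254883 yaw rel 0.4 zmax 86 head 24.076607732971944 1.3923831776177624
off x 0.5 y 0.7 LxW 88.51546478271484 38.233734130859375 yaw rel 0.6 zmax 76 head 21.684658444110287 0.45619352223932363
off x 18.0 y 1.0 LxW 72.82545471191406 32.261051177978516 yaw rel 2.0 zmax 69 head 36.68233578230807 1.5166317774666607
```

View pics/fin.png

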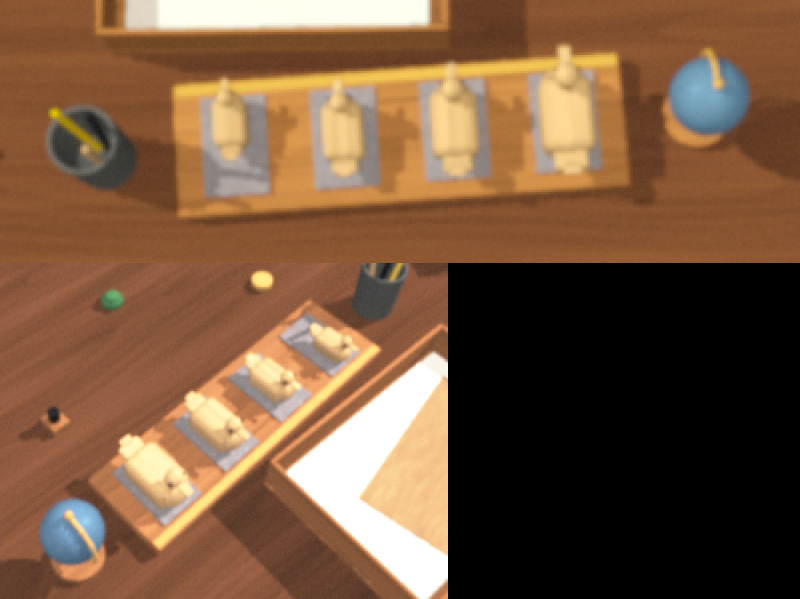

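All four stand upright in the right order: d (230,125), c (343,130), b (455,125), a (567,110) in the top half, with the globe at (710,95) in place. Duck d sits 18 mm too far towards the brass, because the failed grasps pushed it before I lifted it. I'll move it back.

```bash
python3 plan.py 638.7,162.2,110,-85
```

```text
638.7,162.2,110,-85 -> xyz [np.float64(-0.5145), np.float64(-0.3086), np.float64(0.044)] roll -1.4 dist 602
```

```bash
python3 -m pendant '[{"xyz":[-0.04,-0.02,0],"roll":0,"jaw":0},{"xyz":[-0.09,-0.045,0],"roll":0,"jaw":0},{"xyz":[-0.14,-0.07,0],"roll":0,"jaw":0},{"xyz":[-0.19,-0.1,0],"roll":-1.4,"jaw":0},{"xyz":[-0.24,-0.13,0],"roll":-1.4,"jaw":0},{"xyz":[-0.29,-0.16,0],"roll":-1.4,"jaw":0},{"xyz":[-0.34,-0.19,0],"roll":-1.4,"jaw":0},{"xyz":[-0.39,-0.22,0],"roll":-1.4,"jaw":0}]' 20
python3 plan.py 638.7,162.2,80,-85
python3 -m pendant '[{"xyz":[-0.045,-0.03,0],"roll":0,"jaw":0},{"xyz":[-0.09,-0.06,0],"roll":0,"jaw":0.1},{"xyz":[-0.125,-0.088,0.02],"roll":0,"jaw":0.2},{"xyz":[-0.125,-0.088,0.04],"roll":0,"jaw":0.2},{"xyz":[-0.125,-0.088,0.06],"roll":0,"jaw":0.2},{"xyz":[-0.125,-0.088,0.07],"roll":0,"jaw":0.2},{"xyz":[-0.125,-0.088,0.07],"roll":0,"jaw":0.2},{"xyz":[-0.125,-0.088,0.07],"roll":0,"jaw":0.2}]' 20
python3 plan.py 638.7,162.2,8,-85
```

```text
time_s: 35.85
ee_pos: [558.9, 33.6, 154.1]
ee_rot: [-180.0, -0.0, -85.0]
force: [0.6, -0.6, 0.2]
gripper_width: 91.1
638.7,162.2,80,-85 -> xyz [np.float64(-0.1211), np.float64(-0.0906), np.float64(0.0741)] roll -0.0 dist 168
time_s: 36.85
ee_pos: [635.8, 163.5, 84.9]
ee_rot: [-179.9, 0.0, -85.1]
force: [-0.0, 0.2, -0.1]
gripper_width: 73.3
638.7,162.2,8,-85 -> xyz [np.float64(0.0016), np.float64(-0.0027), np.float64(0.0769)] roll -0.1 dist 77
```

```bash
python3 -m pendant '[{"xyz":[0.001,-0.002,0.02],"roll":0,"jaw":0.3},{"xyz":[0.001,-0.002,0.045],"roll":0,"jaw":0.3},{"xyz":[0.001,-0.002,0.065],"roll":0,"jaw":0.3},{"xyz":[0.001,-0.002,0.0755],"roll":0,"jaw":0.3},{"xyz":[0.001,-0.002,0.0755],"roll":0,"jaw":0.3},{"xyz":[0.001,-0.002,0.0755],"roll":0,"jaw":1},{"xyz":[0.001,-0.002,0.0755],"roll":0,"jaw":1},{"xyz":[0.001,-0.002,0.0755],"roll":0,"jaw":1}]' 20
python3 -m pendant '[{"xyz":[0,0,0],"roll":0,"jaw":1},{"xyz":[0,0,0],"roll":0,"jaw":1},{"xyz":[0,0,0],"roll":0,"jaw":1},{"xyz":[0,0,0],"roll":0,"jaw":1},{"xyz":[0,0,-0.003],"roll":0,"jaw":1},{"xyz":[0,0,-0.006],"roll":0,"jaw":1},{"xyz":[0,0,-0.006],"roll":0,"jaw":1},{"xyz":[0,0,-0.006],"roll":0,"jaw":1}]' 20
python3 plan.py 620.7,160.2,15,-86.5
```

```text
time_s: 37.85
ee_pos: [637.6, 162.7, 9.0]
ee_rot: [-179.9, 0.0, -85.1]
force: [1.1, -0.3, -0.4]
gripper_width: 36.6
time_s: 38.85
ee_pos: [637.1, 162.6, 14.1]
ee_rot: [180.0, -0.0, -85.1]
force: [0.5, -0.1, -0.7]
gripper_width: 32.0
620.7,160.2,15,-86.5 -> xyz [np.float64(0.001), np.float64(0.0166), np.float64(-0.0009)] roll 1.4 dist 17
```

```bash
python3 -m pendant '[{"xyz":[0.0002,0.006,0],"roll":0.5,"jaw":1},{"xyz":[0.0005,0.012,0],"roll":1,"jaw":1},{"xyz":[0.001,0.018,0],"roll":1.4,"jaw":1},{"xyz":[0.001,0.018,0],"roll":1.4,"jaw":1},{"xyz":[0.001,0.018,0.003],"roll":1.4,"jaw":1},{"xyz":[0.001,0.018,0.0052],"roll":1.4,"jaw":1},{"xyz":[0.001,0.018,0.0052],"roll":1.4,"jaw":1},{"xyz":[0.001,0.018,0.0052],"roll":1.4,"jaw":1}]' 20
python3 -m pendant '[{"xyz":[0,0,0],"roll":0,"jaw":0.5},{"xyz":[0,0,0],"roll":0,"jaw":0.3},{"xyz":[0,0,0],"roll":0,"jaw":0.3},{"xyz":[0,0,0],"roll":0,"jaw":0.3},{"xyz":[0,0,-0.02],"roll":0,"jaw":0.3},{"xyz":[0,0,-0.05],"roll":0,"jaw":0.3},{"xyz":[0,0,-0.09],"roll":0,"jaw":0.2},{"xyz":[0,0.02,-0.13],"roll":0,"jaw":0}]' 20
python3 -m pendant '[{"xyz":[0,0.05,0],"roll":0,"jaw":0},{"xyz":[0,0.1,0],"roll":0,"jaw":0},{"xyz":[0,0.15,0],"roll":0,"jaw":0},{"xyz":[0,0.2,0],"roll":0,"jaw":0},{"xyz":[0,0.25,0],"roll":0,"jaw":0},{"xyz":[0,0.26,0],"roll":0,"jaw":0},{"xyz":[0,0.26,0],"roll":0,"jaw":0},{"xyz":[0,0.26,0],"roll":0,"jaw":0}]' 20
cat > fin.py <<'E'
from h import *
t,dt=env.grab_frame("top");cv2.imwrite("pics/fin2.png",cv2.resize(t[130:245,120:470],(800,263),interpolation=3))
H,S,V=cv2.split(cv2.cvtColor(t,cv2.COLOR_BGR2HSV));P=cloud("top",dt)
pads=np.array([[640.0,-153.8],[633.6,-49.],[627.2,55.8],[620.8,160.2]]);y=np.radians(3.5);ex=np.array([np.cos(y),np.sin(y)]);ey=np.array([-ex[1],ex[0]])
for p in pads:
    k=(V>140)&(S>50)&(H>12)&(H<26)&(P[...,2]>31)&(P[...,2]<110)&(np.hypot(P[...,0]-p[0],P[...,1]-p[1])<70)&(dt>0)
    Q=P[k];r=cv2.minAreaRect(Q[:,:2].astype(np.float32));w,h=r[1];a=r[2] if w>h else r[2]-90
    e=np.array(r[0])-p;print("off x %.1f y %.1f"%(e@ex,e@ey),"yaw rel %.1f"%((a+90)%180-90-3.5),"zmax %.0f"%Q[:,2].max())
print(env.state()["time_s"],env.state()["ee_pos"])
E
python3 fin.py
```

```text
time_s: 39.85
ee_pos: [619.5, 160.1, 9.0]
ee_rot: [180.0, -0.0, -86.5]
force: [-0.6, -0.4, -1.4]
gripper_width: 31.7
time_s: 40.85
ee_pos: [600.1, 158.9, 140.1]
ee_rot: [-180.0, 0.0, -86.5]
force: [0.3, -0.5, -0.3]
gripper_width: 80.0
time_s: 41.85
ee_pos: [341.6, 143.3, 139.4]
ee_rot: [-179.9, 0.0, -86.5]
force: [-0.1, 0.3, 0.5]
gripper_width: 91.0
off x -0.5 y 1.2 yaw rel 0.2 zmax 90
off x -0.6 y 0.9 yaw rel 0.4 zmax 83
off x 0.2 y 0.6 yaw rel 0.4 zmax 76
off x -0.6 y 0.8 yaw rel -0.4 zmax 69
41.9 [341.5 143.2 139.3]
```

View pics/fin2.png

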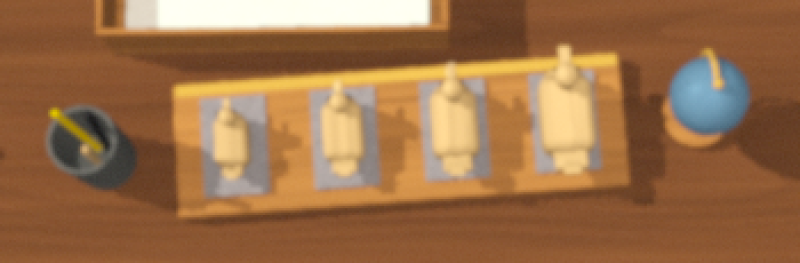

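All four ducks are centred within about 1.5 mm, square to the brass edge within 0.5°, and upright. The arm is clear, and the globe at (710,95) has not moved.

```bash
python3 -c "
from workcell import env
print(env.job_done())"
```

```text
the job is handed in; nothing more can be done
None
```

The four ducks stand upright on their pads in order of size, with the largest (a) next to the globe, then b, c and d towards the pen pot. I handed the job in at about 42 s of the 112 s allowed.

**Last checks (top camera):** each duck is within about 1.5 mm of its pad's centre and within 0.5° of square to the brass edge. All bills point at the brass. The globe looks unmoved in the picture, though I did not measure it.

**What went wrong on the way:**
- **Failed grasps:** the first grasps on duck d closed on nothing. The depth camera showed the finger tips about 23 mm higher than the reported tool position, so I gripped about 20 mm lower for all four ducks.
- **Misplaced duck:** those attempts had pushed duck d about 18 mm forward, so it first landed too near the brass. I gripped it again and moved it back to the middle of its pad.

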